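Roll a round bar onto the mat line and chock it

TASK

Rest your fingertips on top of the round aluminium bar and push sideways to roll it across the bench mat, a few strokes if need be, until it lies centred along the white line, and let go of it there. Then push the wooden chock block along the mat, from the other side, snug up against the bar so that it cannot roll on, with the bar still on the line. Never pinch, lift or tip the bar or the block, and leave everything else where it is.

Things in the scene. Friction and masses are not known exactly. Their poses are not given: they have to be found in the camera images.
- mat: Fixed black rubber bench mat, 320 mm (its x) by 360 mm (its y), 4 mm thick. Origin under its centre, on the table. A white line 4 mm wide and 250 mm long runs along the mat's x axis through its middle (mat y = 0), with a 30 mm cross tick at each end.
- roller: Loose solid aluminium bar, 36 mm diameter, 150 mm long, about 0.4 kg, lying on the mat beside the line, roughly parallel to it. Origin at its centre, on its axis, 22 mm above the table; x runs along the bar, y and z turn as it rolls. Fingertips on its top roll it half as far as they move, and it stops when they stop or lift; a tip driven against the slope between top and mid-height jams it.
- chock: Loose plain hardwood block, 60 mm (its x) by 36 mm (its y) by 28 mm tall, about 0.06 kg, lying flat on the mat on the other side of the line, its long side roughly parallel to the line. Origin under its centre, at the height of the mat's top. Either long side can go against the bar; their axes are then 36 mm apart.
- standoff: Bystander: steel standoff standing on the mat's far edge, 22 mm diameter, 57 mm tall, origin at the foot.
- terminal: Bystander: dark terminal block on the mat's far edge, 26 x 70 x 26 mm, origin under its centre.
- bushing: Bystander: white stepped bushing standing on the mat's edge nearest the robot, 28 mm diameter, 30 mm tall, origin at the foot.
- tape: Bystander: black tape roll lying flat on the table left of the mat, 96 mm outer diameter, 20 mm tall, origin under its centre.
- spray: Bystander: upright aluminium can on the table left of the mat, 60 mm diameter, 170 mm tall, origin under its centre.
- driver: Bystander: screwdriver lying on the table right of the mat, along its own x axis.
- tray: Bystander: open blue parts tray on the table right of the mat, 120 x 160 x 45 mm, origin under its centre.
Mind the look-alikes: they are no part of the job. What is shaped like the roller but black or purple is not meant.

How it is judged:
On the way, in this order (a step that is already met when the one before it is completed fails the run):
1. the bar rolls under the fingertips: they touch its top and it has turned by more than 1 rad (a sixth of a turn) (angle between roller's own z axis and vertical above 1 rad and contact force between the fingers and roller above 0.3 N and height (world z) of the grasp point above 0.05 m), for 0.05 s.
2. the bar lies at rest on the line, let go, with the chock not yet against it (y of roller in the frame of mat between -0.006 and 0.006 m and x of roller in the frame of mat between -0.05 and 0.05 m and angle between the x axis of roller and the x axis of mat, either way round below 0.12 rad and linear speed of roller below 0.01 m/s and contact force between the fingers and roller below 0.1 N and (y of roller in the frame of chock above 0.0425 m or y of roller in the frame of chock below -0.0425 m)), for 0.2 s.
At the end, for the whole second after the job is handed in: The bar's axis is within 6 mm of the line and within 0.12 rad of its direction, its centre within 50 mm of the line's middle; the block lies flat with its long side against the bar (gap under 6.5 mm) and overlapping the bar's middle within 50 mm; both at rest (y of roller in the frame of mat between -0.006 and 0.006 m and x of roller in the frame of mat between -0.05 and 0.05 m and angle between the x axis of roller and the x axis of mat, either way round below 0.12 rad and linear speed of each of roller, chock below 0.01 m/s and y of roller in the frame of chock between -0.0425 and 0.0425 m and x of roller in the frame of chock between -0.05 and 0.05 m and height (world z) of roller below 0.026 m and height (world z) of chock below 0.008 m and angle between chock's own z axis and vertical below 0.1 rad); the robot touches nothing.
It fails at once if the bar is lifted (8 mm off the mat) or tipped (height (world z) of roller above 0.03 m or angle between roller's own x axis and vertical below 1.35 rad).
It fails at once if the block is lifted (8 mm off the mat) or tipped (height (world z) of chock above 0.012 m or angle between chock's own z axis and vertical above 0.3 rad).
It fails at once if a bystander is moved by more than 25 mm (distance of any of standoff, terminal, bushing, tape, spray, driver, tray from where it was at the start of the episode above 0.025 m).
It also fails if it takes over 67 s, if anything falls off the work surface, if the arm or the gripper's body presses on something with over 40 N, if the wrist force passes 120 N, or if a joint passes its speed limit or range.

ROBOT

A 6-joint arm with a two-finger parallel gripper is mounted at the origin on the work surface. World frame = base frame: x ahead of the robot, y to its left, z up, the work surface at z = 0. Lengths are in m, angles in rad, forces in N, time in s.
With the tool pointing down it reaches from about 0.3 to 0.775 m from the base axis. Payload 14.6 kg.
Tool frame: the origin (TCP) lies on the centre line of the jaws, within the pads' length; the fingertips stand 19 mm ahead of it and the grasp point (between the pads) is the TCP; z points along the fingers, y is the direction in which the jaws open and shut (so a half turn about z gives the same grasp; the last joint's range is limited). The gripper opens to 94 mm and grips with 3 to 60 N. Pads are 16 mm wide; open, the fingers measure 119 mm over their backs; the gripper's body (75 mm by 177 mm) begins 78 mm behind the grasp point.
Start: joints at [-1.291, 0.3, 1.521, -0, 1.321, -0.067], TCP at [0.187, -0.517, 0.203] pointing down, gripper open.
Joint ranges: [-3.03, 3.03], [-0.79, 2.21], [0.23, 2.52], [-1.04, 4.18], [0, 3.07], [-2.55, 2.55]. Speed limits (rad/s): [2.22, 2.22, 2.57, 3.14, 3.14, 3.14].

INTERFACE

Orientations are given as [roll, pitch, yaw] about the fixed x, y, z axes, in that order (R = Rz(yaw) Ry(pitch) Rx(roll)).
In Python, from station import ctrl gives the robot as it stands. The module is installed in compiled form; this text tells all that it offers.
- The arm moves only by the shell command python3 -m creep 'ROWS' [FORCE]. ROWS is a JSON object of lists of equal length, an entry for each row: "translation": the shift along the world's x, y, z in mm, a list of three; "yaw": the turn about the world's z in rad; "gripper": the closure in counts, from 0 (fully open) to 255 (shut). A call has 1 to 5 rows; each row is the pose to reach, as a shift and turn from the pose measured when the call began; what a row does not reach only later rows make up. A row lasts 1/12 s, in which the tool goes at most 41.7 mm and 7.16 degrees, less where a joint would pass 70% of its speed; a pose out of reach is approached as far as the arm can. A call with a gripper value outside its range is refused whole. The fingers move at their own pace and stop on an object; FORCE is the grip in N (left out, the last holds). Time passes only in rows, so rows that repeat a pose let the fingers close. It gives the time, the measured TCP pose, the force and the opening at its end, in the units of the state.
- ctrl.get_obs(): the state, without advancing time (a new reading comes with each control period).
- ctrl.camera(name): name is "scene" or "top" or "wrist"; returns a dict with "pixels" (480x640x3 uint8, red, green, blue), "depth" (480x640 float32, m along the optical axis (not along the pixel's ray), 0 where there is no reading), "fx", "fy", "cx", "cy" (pixels), "dist" ([k1, k2, p1, p2, k3] as OpenCV has them; the pictures are not rectified), "R" (3x3) and "t" (3): a world point X has camera coordinates R X + t; the wrist camera has in their place "tool_from_camera" (4x4, takes a point from camera to tool coordinates, whose origin is the TCP and whose axes are the flange's). Camera axes: x right, y down, z forward; pixel columns grow to the right and rows downward; lengths in m; the calibration is good to about 2 mm. A picture is of the moment at which its call begins: read the wrist's pose just before it.
- ctrl.hand_in(): hands the job in, once; it reports no verdict.
The state is a dict: "time_s": time; "qpos": joint angles; "joint_vel": joint speeds; "tau": joint torques, N m; "ee_pos": TCP position; "eef_rot": TCP orientation; "force": force on the tool from outside, world axes, zero at the start; "moment": the same for the moment, N m; "grip_width": finger opening in m.
Only numpy, scipy, OpenCV 4.12 (cv2) and the standard library are available. Lean on these libraries where they do the work, as an engineer would, in place of code of your own. Each camera call takes 0.05 s, during which the arm holds its last target. There are 200 camera calls.

## Working session

There is one attempt and no reset: what is moved stays moved. The work goes in short steps, Python scripts to look and compute and a shell command to move; the robot and the scene stay as the last step left them, time stands still between calls to the robot, and variables do not carry over. Pictures are saved under pics/ and viewed, about 8 in all and at most 12, crops included, and the job is handed in when it is done.

```bash
mkdir -p pics; python3 - <<'E'
from station import ctrl
import cv2,numpy as np
o=ctrl.get_obs();print({k:np.round(v,3).tolist() for k,v in o.items()})
for n in("top","scene"):
    c=ctrl.camera(n);cv2.imwrite(f"pics/{n}0.png",c["pixels"][...,::-1]);np.savez(f"{n}0.npz",**c)
    print(n,[c[k] for k in("fx","fy","cx","cy","dist")],-c["R"].T@c["t"])
E
```

```text
{'time_s': 0.0, 'qpos': [-1.291, 0.3, 1.522, -0.0, 1.321, -0.067], 'joint_vel': [0.0, 0.001, -0.002, 0.0, -0.0, -0.001], 'tau': [-0.001, -53.181, -35.274, 0.071, 0.024, -0.0], 'ee_pos': [0.187, -0.517, 0.202], 'eef_rot': [-3.14, -0.0, 0.347], 'force': [-0.03, -1.0, -0.101], 'moment': [-0.008, 0.019, -0.044], 'grip_width': 0.094}
top [547.9417536752832, 547.9417536752832, 323.75370013253377, 238.43260297161248, array([-0.0371354,  0.       ,  0.       ,  0.       ,  0.       ])] [ 0.33031929 -0.00396823  1.17906038]
scene [538.3232954831246, 538.3232954831246, 310.8733604131012, 239.1610421892781, array([0.02761474, 0.        , 0.        , 0.        , 0.        ])] [1.03262424 0.83926065 0.85447895]
```

View pics/top0.png

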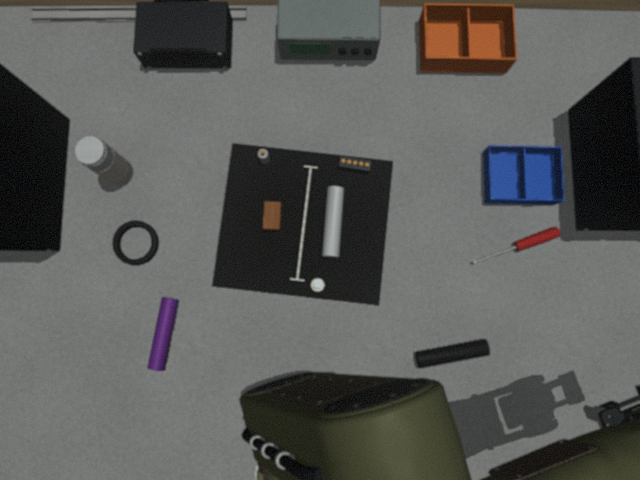

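View pics/scene0.png

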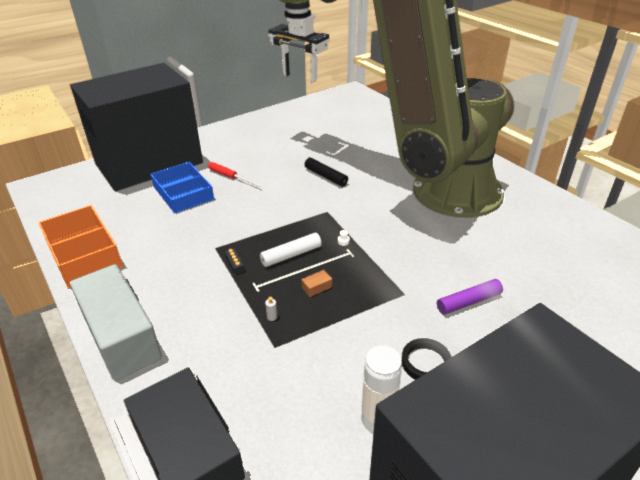

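Top view: the line runs from (310,167) to (297,280), the chock is at (271,215), the standoff at (263,155), the terminal at (355,163) and the bushing at (317,285). Three things are bar-shaped: silver (333,221), purple (163,334) and black (452,353). The silver one on the mat beside the line is the aluminium bar. I'll confirm that in a crop and measure it.

```bash
cat > h.py <<'E'
import cv2,numpy as np
from station import ctrl
def ray(c,uv,z):
    K=np.array([[c["fx"],0,c["cx"]],[0,c["fy"],c["cy"]],[0,0,1]])
    p=cv2.undistortPoints(np.float64(uv).reshape(-1,1,2),K,c["dist"]).reshape(-1,2)
    d=np.c_[p,np.ones(len(p))]@c["R"]; o=-c["R"].T@c["t"]
    return (o+d*((z-o[2])/d[:,2])[:,None])[:,:2]
def big(m,roi,n=0):
    k=np.zeros_like(m);x0,y0,x1,y1=roi;k[y0:y1,x0:x1]=m[y0:y1,x0:x1]
    cs=cv2.findContours(k,cv2.RETR_EXTERNAL,cv2.CHAIN_APPROX_NONE)[0]
    return max(cs,key=cv2.contourArea)
def box(c,cnt,z):
    """centre, long-axis direction (pointing to +x), size, using min area rect of contour cast at z"""
    (cx,cy),_,_=r=cv2.minAreaRect(ray(c,cnt,z).astype(np.float32)*1000)
    b=cv2.boxPoints(r);e=[b[1]-b[0],b[2]-b[1]];e.sort(key=np.linalg.norm)
    a=np.arctan2(e[1][1],e[1][0]);a=(a+np.pi/2)%np.pi-np.pi/2
    return np.array([cx,cy]),a,[float(np.linalg.norm(v)) for v in e]
def masks(c):
    im=c["pixels"];h=cv2.cvtColor(im,cv2.COLOR_RGB2HSV)
    white=cv2.inRange(h,(0,0,110),(179,70,255))
    wood=cv2.inRange(h,(3,90,60),(20,255,255))
    return white,wood
E
python3 - <<'E'
from h import *
c=dict(np.load("top0.npz"))
w,o=masks(c)
L=big(w,(285,160,320,277));B=big(w,(322,178,350,265));C=big(o,(255,190,290,240))
# line ends: tick centres, from bounding extremes
for n,k,z in(("line",L,.004),("bar",B,.022),("chock",C,.032)):print(n,cv2.boundingRect(k),box(c,k,z))
print("ticks",ray(c,[(310.5,167),(297,280)],.004)*1000)
print("stand,term,bush",ray(c,[(263,155),(355,164),(317,285)],.03)*1000)
im=c["pixels"][140:310,205:400,::-1];cv2.imwrite("pics/crop0.png",cv2.resize(im,None,fx=3.4,fy=3.4,interpolation=cv2.INTER_CUBIC))
E
```

```text
line (296, 165, 21, 112) (array([540.37481689,  36.53346634]), np.float32(-0.14962995), [26.544801712036133, 246.10646057128906])
bar (324, 186, 19, 70) (array([536.08825684, -32.17827225]), np.float32(-0.07569349), [30.2174015045166, 151.83717346191406])
chock (262, 201, 20, 29) (array([545.17132568,  99.48410034]), np.float32(-0.042063117), [38.714599609375, 61.76716232299805])
ticks [[658.45200163  17.44713146]
 [408.89383919  44.44640854]]
stand,term,bush [[677.40681746 120.11309663]
 [658.5188432  -79.23359807]
 [396.89718408   1.40273473]]
```

View pics/crop0.png

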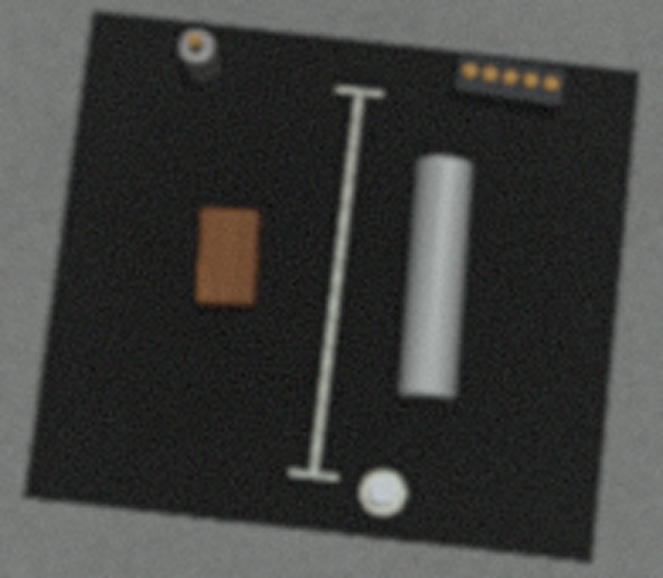

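The crop confirms it: silver bar lying in its own place right of the line (crop (435,275)), wooden chock to the left (227,255), line from (360,92) to (313,475). The bar needs about 62 mm of roll towards +y. The pads are 16 mm wide, so I'll use short strokes with the jaws spread along the bar.

```bash

python3 -m creep '{"translation":[[349,475,0],[349,475,0],[349,475,0],[349,475,0],[349,475,0]],"yaw":[1.148,1.148,1.148,1.148,1.148],"gripper":[0,0,0,0,0]}'
python3 - <<'E'
from h import *
o=ctrl.get_obs();print(o["ee_pos"],o["eef_rot"],o["qpos"],o["joint_vel"])
E
```

```text
time_s: 0.52
ee_pos: [0.3108, -0.3475, 0.2023]
eef_rot: [-3.141, -0.0, 0.978]
force: [0.2, -0.7, -0.4]
grip_width: 0.094
[ 0.31080195 -0.34749409  0.20227562] [-3.14069782e+00 -2.67889501e-05  9.77504627e-01] [-9.19511407e-01  1.12974704e-01  1.74741284e+00 -2.72674517e-04
  1.28206135e+00 -3.26141966e-01] [ 1.01563704 -0.2728157   0.30317761  0.00232257 -0.03532703 -0.48410882]
```

```bash

python3 -m creep '{"translation":[[225,307,0],[225,307,0],[225,307,0],[225,307,0],[225,307,0]],"yaw":[0.517,0.517,0.517,0.517,0.517],"gripper":[0,0,0,0,0]}' | grep ee_pos
python3 -m creep '{"translation":[[100,137,0],[100,137,0],[100,137,0],[100,137,0],[100,137,0]],"yaw":[0,0,0,0,0],"gripper":[0,0,0,0,0]}'
python3 - <<'E'
from h import *
o=ctrl.get_obs();print(o["ee_pos"],o["eef_rot"])
c=ctrl.camera("wrist");np.savez("w1.npz",**c,ee=o["ee_pos"],rot=o["eef_rot"]);print(c["tool_from_camera"])
t=ctrl.camera("top");np.savez("t1.npz",**t);s=ctrl.camera("scene")
cv2.imwrite("pics/m1.png",cv2.resize(np.vstack([np.hstack([c["pixels"],t["pixels"]]),np.hstack([s["pixels"],s["pixels"]*0])]),(800,600))[...,::-1])
E
```

```text
ee_pos: [0.4338, -0.1791, 0.2024]
time_s: 1.35
ee_pos: [0.5359, -0.0375, 0.2017]
eef_rot: [-3.14, -0.001, 1.506]
force: [-0.4, -0.3, -0.6]
grip_width: 0.0941
[ 0.53585263 -0.03748858  0.20174541] [-3.14025747e+00 -8.78449939e-04  1.50618541e+00]
[[ 5.36761111e-04 -9.58784938e-01 -2.84132285e-01  8.31626590e-02]
 [ 9.99999618e-01  7.10827162e-04 -5.09514330e-04  4.09909565e-04]
 [ 6.90483611e-04 -2.84131903e-01  9.58784953e-01 -1.81991526e-01]
 [ 0.00000000e+00  0.00000000e+00  0.00000000e+00  1.00000000e+00]]
```

View pics/m1.png

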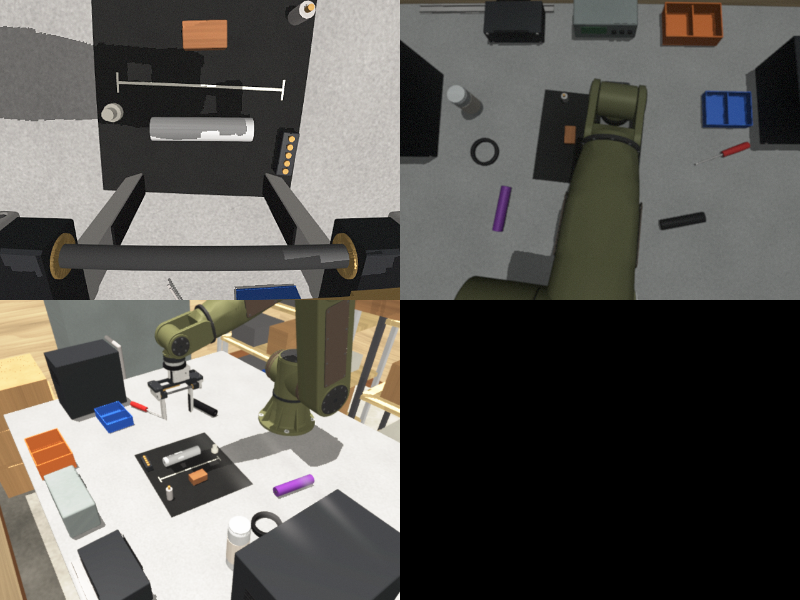

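The wrist picture (upper left, at half scale or so) is the useful one: bar at (202,129), line from (118,83) to (283,90), chock at (205,34), bushing at (112,113), terminal at (288,155). The top view is blocked by the arm. I'll measure with the wrist depth.

```bash
cat >> h.py <<'E'
from scipy.spatial.transform import Rotation as Ro
def wpts(c,ee,rot):
    K=np.array([[c["fx"],0,c["cx"]],[0,c["fy"],c["cy"]],[0,0,1]])
    v,u=np.mgrid[0:480,0:640];p=cv2.undistortPoints(np.float64(np.c_[u.ravel(),v.ravel()]).reshape(-1,1,2),K,c["dist"]).reshape(-1,2)
    T=c["tool_from_camera"];d=c["depth"].ravel()[:,None]
    X=np.c_[p*d,d]@T[:3,:3].T+T[:3,3]
    return (Ro.from_euler("xyz",rot).apply(X)+ee).reshape(480,640,3)*1000
def fit(P):
    vx,vy,x,y=cv2.fitLine(P.astype(np.float32),cv2.DIST_HUBER,0,.01,.01).ravel()
    return np.array([x,y]),np.arctan(vy/vx)
LINE=(np.array([533.7,30.9]),-0.108)
def measure(c,ee,rot,line=True):
    P=wpts(c,ee,rot);X,Y,Z=P[...,0],P[...,1],P[...,2];ok=c["depth"].ravel().reshape(480,640)>0
    g=cv2.cvtColor(c["pixels"],cv2.COLOR_RGB2GRAY);hsv=cv2.cvtColor(c["pixels"],cv2.COLOR_RGB2HSV)
    ml=(abs(Z-4)<5)&(X>420)&(X<648)&(abs(Y-31)<25)&(g.astype(int)-cv2.medianBlur(g,31)>25)
    mat=ok&(X>430)&(X<640)&(abs(Y-31)<130)&(abs(Z-4)<8);print("mat z",np.median(Z[mat]),"line n",ml.sum())
    z0=np.median(Z[mat])-4
    L=LINE
    if line and ml.sum()>100:
        p,a=fit(P[ml][:,:2]);q=LINE[0];e=np.array([np.cos(a),np.sin(a)]);L=(p+e*((q-p)@e),a);print("line",L)
    e=np.array([np.cos(L[1]),np.sin(L[1])]);n=np.array([-e[1],e[0]])
    wood=cv2.inRange(hsv,(3,70,40),(22,255,255))>0
    for nm,m,s in(("bar",ok&~wood&(hsv[...,1]<60)&(Z-z0>36)&(Z-z0<44)&(X>430)&(X<640)&(Y>-70)&(Y<70),0),("chock",ok&wood&(abs(Z-z0-32)<4)&(X>430)&(X<640)&(Y>0)&(Y<150),1)):
        k=cv2.morphologyEx(m.astype(np.uint8),cv2.MORPH_OPEN,np.ones((3,3)))
        cs=cv2.findContours(k,0,cv2.CHAIN_APPROX_NONE)[0]
        if not cs: print(nm,"none");continue
        ct=max(cs,key=cv2.contourArea)[:,0];Q=P[ct[:,1],ct[:,0],:2]
        r=cv2.minAreaRect(Q.astype(np.float32));b=cv2.boxPoints(r);E=sorted([b[1]-b[0],b[2]-b[1]],key=np.linalg.norm)
        a=np.arctan(E[1][1]/E[1][0]);d=np.array(r[0])-L[0]
        print(nm,"ctr",np.round(r[0],1),"ang",round(float(a),3),"rel",round(float(a-L[1]),3),"size",[round(float(np.linalg.norm(v)),1) for v in E],"mat x,y",np.round([d@e,d@n],1),"ztop",round(float(np.percentile(Z[m]-z0,98)),1))
def look():
    o=ctrl.get_obs();c=ctrl.camera("wrist");print("ee",np.round(o["ee_pos"]*1000,1),np.round(o["eef_rot"],3),"F",np.round(o["force"],1),"t",o["time_s"])
    measure(c,o["ee_pos"],o["eef_rot"]);return c
E
python3 - <<'E'
from h import *
c=dict(np.load("w1.npz"));measure(c,c["ee"],c["rot"])
E
```

```text
mat z 4.001484877887915 line n 1288
line (array([533.78501897,  31.67499909]), np.float32(-0.10926509))
bar ctr [533.6 -31.2] ang -0.075 rel 0.034 size [23.2, 149.3] mat x,y [  6.6 -62.6] ztop 40.9
chock ctr [545.9  99.1] ang -0.038 rel 0.071 size [36.5, 59.7] mat x,y [ 4.7 68.3] ztop 33.5
```

```bash

python3 -m creep '{"translation":[[-2,0,-40],[-2,0,-80],[-2,0,-120],[-2,0,-138],[-2,0,-138]],"yaw":[-0.01,-0.01,-0.01,-0.01,-0.01],"gripper":[0,0,0,0,0]}'
python3 -m creep '{"translation":[[0,0,-1],[0,0,-2],[0,0,-3],[0,0,-4],[0,0,-4]],"yaw":[0,0,0,0,0],"gripper":[0,0,0,0,0]}'
```

```text
time_s: 1.92
ee_pos: [0.5285, -0.0434, 0.06]
eef_rot: [-3.133, -0.0, 1.491]
force: [-0.5, -0.6, -0.4]
grip_width: 0.0942
time_s: 2.33
ee_pos: [0.5289, -0.0435, 0.0569]
eef_rot: [-3.134, -0.0, 1.491]
force: [0.9, 0.2, -0.2]
grip_width: 0.0939
```

```bash

python3 -m creep '{"translation":[[0,0,4],[0,0,6],[5,6,6],[5,6,6],[5,6,6]],"yaw":[0,0,0,0,0],"gripper":[0,0,0,0,0]}'
python3 - <<'E'
from h import *
cv2.imwrite("pics/w2.png",look()["pixels"][...,::-1])
E
```

```text
time_s: 2.75
ee_pos: [0.5341, -0.0371, 0.0629]
eef_rot: [-3.134, -0.0, 1.492]
force: [-0.4, 0.1, 0.2]
grip_width: 0.0941
ee [534.1 -37.1  62.9] [-3.134 -0.     1.492] F [-0.4  0.1  0.2] t 2.75
mat z 3.982796258484699 line n 3037
line (array([533.79455299,  31.76584443]), np.float32(-0.108772196))
bar ctr [533.4 -30.5] ang -0.074 rel 0.035 size [22.9, 150.1] mat x,y [  6.3 -62. ] ztop 40.6
chock ctr [545.5  92.6] ang -0.058 rel 0.051 size [23.6, 60.0] mat x,y [ 5.  61.7] ztop 33.3
```

View pics/w2.png

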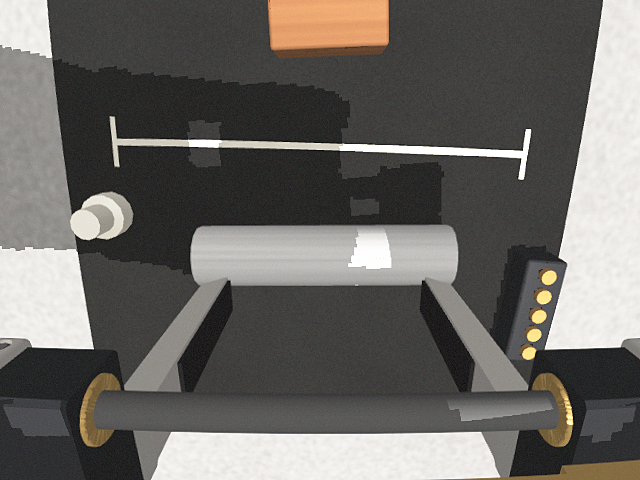

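Wrist view: both fingertips, at (230,283) and (425,280), hover just over the near top of the bar (centre (325,255)). The line above it runs from (114,142) to (526,154), and the bar hasn't moved. Next is a light touch, then a first stroke.

```bash

python3 -m creep '{"translation":[[0,1,-3],[0,1,-4],[0,1,-4.5],[0,1,-4.5]],"yaw":[0,0,0,0],"gripper":[0,0,0,0]}'

```

```text
time_s: 3.13
ee_pos: [0.5338, -0.0363, 0.058]
eef_rot: [-3.133, -0.0, 1.492]
force: [0.0, 0.8, -0.2]
grip_width: 0.0937
```

```bash

python3 -m creep '{"translation":[[0,0.5,-0.5],[0,0.5,-1],[0,0.5,-1]],"yaw":[0,0,0],"gripper":[0,0,0]}'
python3 -m creep '{"translation":[[0,0.5,-0.5],[0,0.5,-1],[0,0.5,-1]],"yaw":[0,0,0],"gripper":[0,0,0]}'

```

```text
time_s: 3.38
ee_pos: [0.5337, -0.0358, 0.0569]
eef_rot: [-3.133, -0.0, 1.492]
force: [-0.0, 0.0, -0.2]
grip_width: 0.0943
time_s: 3.63
ee_pos: [0.5337, -0.0352, 0.0558]
eef_rot: [-3.133, -0.0, 1.492]
force: [-0.5, 0.1, 0.3]
grip_width: 0.094
```

```bash

python3 - <<'E'
from h import *
c=look();o=ctrl.get_obs()
P=wpts(c,o["ee_pos"],o["eef_rot"])
# finger lowest points relative to bar: depth profile down columns 215..225 near tip
for u in (222,432):
  for v in range(236,310,6):print(u,v,np.round(P[v,u],1),c["pixels"][v,u])
E
```

```text
ee [533.7 -35.2  55.8] [-3.133 -0.     1.492] F [-0.5  0.1  0.3] t 3.6333
mat z 4.016532496801517 line n 3158
line (array([533.79864861,  31.80016817]), np.float32(-0.10915349))
bar ctr [533.2 -30.8] ang -0.07 rel 0.04 size [22.9, 150.1] mat x,y [  6.2 -62.3] ztop 40.6
chock ctr [545.6  92. ] ang -0.081 rel 0.029 size [23.7, 60.2] mat x,y [ 5.2 61.1] ztop 33.4
222 236 [477.7  -9.2  28.1] [164 162 160]
222 242 [478.3 -11.6  31.8] [182 181 175]
222 248 [478.8 -14.1  34.9] [188 184 183]
222 254 [478.9 -16.9  37.1] [195 194 191]
222 260 [478.8 -19.9  38.2] [191 187 184]
222 266 [479.1 -22.3  41. ] [191 191 185]
222 272 [477.8 -26.7  38.5] [192 190 188]
222 278 [484.6 -21.4  61. ] [157 151 150]
222 284 [486.3 -21.8  67.8] [144 138 133]
222 290 [487.  -23.3  71.3] [22 23 24]
222 296 [487.6 -24.8  74.8] [29 28 31]
222 302 [487.9 -26.8  76.9] [29 27 30]
222 308 [487.4 -29.8  76.8] [29 31 30]
432 236 [594.6 -18.5  26.7] [151 149 146]
432 242 [593.2 -20.2  32.3] [166 166 164]
432 248 [592.4 -22.5  35.5] [184 183 180]
432 254 [592.  -25.4  37.1] [187 186 182]
432 260 [591.8 -28.5  38.1] [197 195 193]
432 266 [591.5 -31.4  39.3] [195 193 190]
432 272 [591.3 -34.6  39.9] [196 193 190]
432 278 [586.4 -29.5  59.8] [176 175 171]
432 284 [584.8 -29.8  66.3] [149 144 139]
432 290 [583.3 -30.1  72.2] [132 129 125]
432 296 [582.3 -31.   76.5] [31 27 26]
432 302 [582.  -33.5  77.6] [39 37 40]
432 308 [581.2 -34.6  81. ] [23 27 28]
```

```bash

python3 - <<'E'
from h import *
o=ctrl.get_obs();c=ctrl.camera("wrist");P=wpts(c,o["ee_pos"],o["eef_rot"])
for u in (218,224,427,433):
  print(u,[(v,)+tuple(np.round(P[v,u]).astype(int)) for v in range(268,292,2)])
im=c["pixels"][215:345,170:490,::-1];cv2.imwrite("pics/w3.png",cv2.resize(im,None,fx=2.5,fy=2.5,interpolation=cv2.INTER_NEAREST))
E
```

```text
218 [(268, np.int64(477), np.int64(-24), np.int64(40)), (270, np.int64(476), np.int64(-25), np.int64(39)), (272, np.int64(476), np.int64(-26), np.int64(39)), (274, np.int64(476), np.int64(-27), np.int64(40)), (276, np.int64(476), np.int64(-28), np.int64(41)), (278, np.int64(475), np.int64(-30), np.int64(40)), (280, np.int64(484), np.int64(-21), np.int64(64)), (282, np.int64(484), np.int64(-22), np.int64(65)), (284, np.int64(485), np.int64(-21), np.int64(69)), (286, np.int64(485), np.int64(-22), np.int64(70)), (288, np.int64(486), np.int64(-22), np.int64(73)), (290, np.int64(486), np.int64(-22), np.int64(75))]
224 [(268, np.int64(480), np.int64(-24), np.int64(40)), (270, np.int64(479), np.int64(-25), np.int64(39)), (272, np.int64(479), np.int64(-26), np.int64(40)), (274, np.int64(479), np.int64(-28), np.int64(39)), (276, np.int64(479), np.int64(-29), np.int64(39)), (278, np.int64(486), np.int64(-21), np.int64(62)), (280, np.int64(486), np.int64(-21), np.int64(64)), (282, np.int64(487), np.int64(-22), np.int64(65)), (284, np.int64(487), np.int64(-23), np.int64(66)), (286, np.int64(487)
[... 667 characters left out ...]
), np.int64(-30), np.int64(69)), (290, np.int64(582), np.int64(-32), np.int64(69))]
433 [(268, np.int64(592), np.int64(-33), np.int64(39)), (270, np.int64(592), np.int64(-34), np.int64(39)), (272, np.int64(592), np.int64(-35), np.int64(40)), (274, np.int64(592), np.int64(-36), np.int64(41)), (276, np.int64(592), np.int64(-37), np.int64(39)), (278, np.int64(592), np.int64(-39), np.int64(39)), (280, np.int64(586), np.int64(-29), np.int64(64)), (282, np.int64(586), np.int64(-30), np.int64(64)), (284, np.int64(585), np.int64(-30), np.int64(66)), (286, np.int64(584), np.int64(-29), np.int64(70)), (288, np.int64(584), np.int64(-29), np.int64(72)), (290, np.int64(583), np.int64(-30), np.int64(74))]
```

View pics/w3.png

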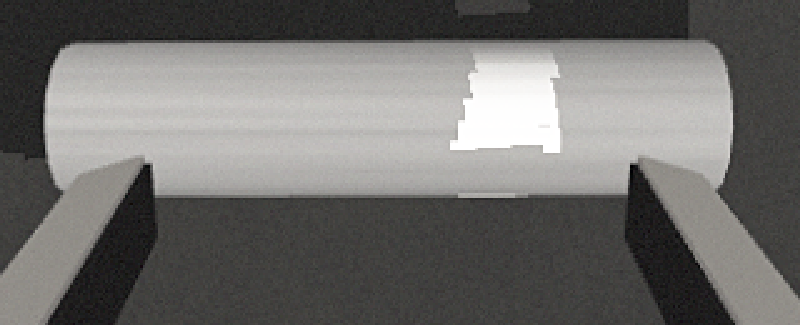

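The crop shows the tips at about z 61, by depth, still some 20 mm above the bar top (z 40). So the open fingers reach less far than the nominal 19 mm, probably because they swing as they open. I'll raise, partly close them and measure the tips again.

```bash

python3 -m creep '{"translation":[[0,0,12],[0,0,15],[0,0,15],[0,0,15],[0,0,15]],"yaw":[0,0,0,0,0],"gripper":[130,130,130,130,130]}'
python3 -m creep '{"translation":[[0,0,0],[0,0,0],[0,0,0]],"yaw":[0,0,0],"gripper":[130,130,130]}'
python3 - <<'E'
from h import *
c=look();o=ctrl.get_obs();P=wpts(c,o["ee_pos"],o["eef_rot"])
m=(P[...,2]>48)&(P[...,2]<105)&(abs(P[...,0]-534)<80)&(abs(P[...,1]+31)<20)
Q=P[m];print("n",m.sum(),"z min pct",np.percentile(Q[:,2],[0,1,3,10]).round(1))
lo=Q[Q[:,2]<np.percentile(Q[:,2],4)];print("low pts x",np.percentile(lo[:,0],[0,25,50,75,100]).round(),"y",np.percentile(lo[:,1],[0,50,100]).round())
im=c["pixels"][215:345,170:490,::-1];cv2.imwrite("pics/w4.png",cv2.resize(im,None,fx=2.5,fy=2.5,interpolation=cv2.INTER_NEAREST))
E
```

```text
time_s: 4.15
ee_pos: [0.5336, -0.0353, 0.0709]
eef_rot: [-3.133, -0.0, 1.492]
force: [0.4, -0.1, -0.5]
grip_width: 0.0638
time_s: 4.4
ee_pos: [0.5336, -0.0353, 0.0707]
eef_rot: [-3.133, -0.0, 1.492]
force: [-1.0, -0.1, -0.4]
grip_width: 0.0472
ee [533.6 -35.3  70.7] [-3.133 -0.     1.492] F [-1.  -0.1 -0.4] t 4.4
mat z 4.005737646835511 line n 2849
line (array([533.79525818,  31.77034193]), np.float32(-0.109015256))
bar ctr [533.3 -31. ] ang -0.07 rel 0.039 size [23.1, 149.9] mat x,y [  6.4 -62.5] ztop 40.7
chock ctr [545.6  94.5] ang -0.056 rel 0.053 size [27.9, 59.9] mat x,y [ 4.9 63.7] ztop 33.4
n 2027 z min pct [72.6 74.5 75.7 79.2]
low pts x [505. 510. 557. 558. 562.] y [-45. -29. -24.]
```

View pics/w4.png

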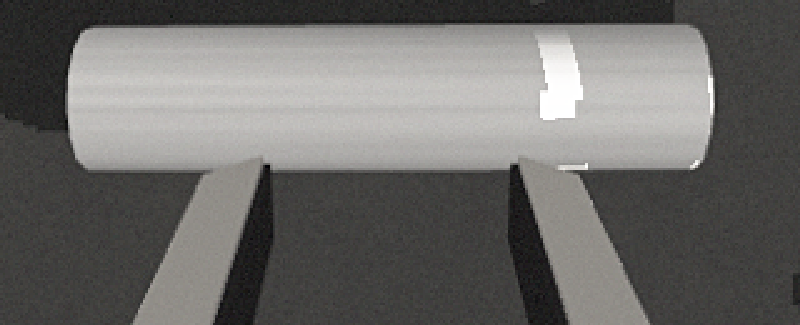

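```bash

python3 - <<'E'
from h import *
c=ctrl.camera("wrist");o=ctrl.get_obs();print(c["fx"],c["fy"],c["cx"],c["cy"],c["dist"])
T=np.linalg.inv(c["tool_from_camera"])
K=np.array([[c["fx"],0,c["cx"]],[0,c["fy"],c["cy"]],[0,0,1]])
for z in(.019,-.003):
    X=np.array([[.008,s*w,z] for s in(-1,1) for w in(.0236,.0361)])
    q=X@T[:3,:3].T+T[:3,3];print(z,q[:,2].round(3),cv2.projectPoints(q,np.zeros(3),np.zeros(3),K,c["dist"])[0].reshape(-1,2).round(0).tolist())
print(c["depth"][282:300:3,262],c["depth"][282:300:3,388])
E
```

```text
394.666541934598 394.666541934598 325.7558583215002 237.1827224417998 [-0.0684342  0.         0.         0.         0.       ]
0.019 [0.214 0.214 0.214 0.214] [[282.0, 265.0], [259.0, 265.0], [369.0, 265.0], [392.0, 265.0]]
-0.003 [0.193 0.193 0.193 0.193] [[277.0, 280.0], [252.0, 280.0], [373.0, 281.0], [399.0, 280.0]]
[0.18681829 0.18353494 0.1815256  0.17798157 0.17312492 0.16983542] [0.18698558 0.18483861 0.18134123 0.17662062 0.17507918 0.17028011]
```

Image and depth agree: the tips are really about 3 mm above the reported TCP, not 19 mm below it. Contact should therefore come at a reported z of about 37, so I'll go down guarded by force.

```bash

python3 -m creep '{"translation":[[0,-1,-14],[0,-1,-24],[0,-1,-28],[0,-1,-28],[0,-1,-28]],"yaw":[0,0,0,0,0],"gripper":[60,60,60,60,60]}'
python3 -m creep '{"translation":[[0,0,-1],[0,0,-2],[0,0,-2]],"yaw":[0,0,0],"gripper":[60,60,60]}'
python3 - <<'E'
from h import *
look()
E
```

```text
time_s: 4.92
ee_pos: [0.5336, -0.0362, 0.0427]
eef_rot: [-3.133, -0.0, 1.492]
force: [0.4, -0.2, 0.7]
grip_width: 0.0713
time_s: 5.17
ee_pos: [0.5337, -0.0362, 0.0409]
eef_rot: [-3.133, -0.0, 1.492]
force: [-0.5, -0.5, -0.5]
grip_width: 0.0716
ee [533.7 -36.2  40.9] [-3.133 -0.     1.492] F [-0.5 -0.5 -0.5] t 5.1667
mat z 3.997219537175196 line n 3571
line (array([533.79811981,  31.79843708]), np.float32(-0.1087806))
bar ctr [533.5 -30.7] ang -0.072 rel 0.037 size [22.3, 150.1] mat x,y [  6.5 -62.1] ztop 40.6
chock ctr [545.7  90.2] ang -0.053 rel 0.055 size [18.4, 60.3] mat x,y [ 5.5 59.3] ztop 33.4
```

```bash

for i in 1 2; do python3 -m creep '{"translation":[[0,0,-0.7],[0,0,-1],[0,0,-1]],"yaw":[0,0,0],"gripper":[60,60,60]}' | grep -E "ee_pos|force"; done
python3 -m creep '{"translation":[[0,0,-0.7],[0,0,-1],[0,0,-1]],"yaw":[0,0,0],"gripper":[60,60,60]}' | grep -E "ee_pos|force"
```

```text
ee_pos: [0.5337, -0.0362, 0.0399]
force: [0.7, -0.6, 0.0]
ee_pos: [0.5336, -0.0362, 0.0388]
force: [-0.4, -0.5, 0.0]
ee_pos: [0.5336, -0.0362, 0.0378]
force: [-0.7, -0.1, 0.5]
```

```bash

python3 -m creep '{"translation":[[0,0,-0.5],[0,0,-0.7],[0,0,-0.7]],"yaw":[0,0,0],"gripper":[60,60,60]}' | grep -E "ee_pos|force"
python3 -m creep '{"translation":[[0,0,-0.5],[0,0,-0.7],[0,0,-0.7]],"yaw":[0,0,0],"gripper":[60,60,60]}' | grep -E "ee_pos|force"
```

```text
ee_pos: [0.5337, -0.0362, 0.0375]
force: [-3.2, -0.7, 5.8]
ee_pos: [0.5338, -0.0362, 0.0373]
force: [-3.8, -0.2, 8.8]
```

Contact at a reported z of 37.5 mm with a few N. First stroke: 24 mm, while pressing.

```bash

python3 -m creep '{"translation":[[0.4,5,-0.7],[0.8,11,-0.7],[1.3,17,-0.7],[1.6,22,-0.7],[1.7,23,-0.7]],"yaw":[0,0,0,0,0],"gripper":[60,60,60,60,60]}'
python3 - <<'E'
from h import *
look()
E
```

```text
time_s: 6.88
ee_pos: [0.5356, -0.0127, 0.0373]
eef_rot: [-3.134, -0.0, 1.492]
force: [-4.8, 0.6, 8.4]
grip_width: 0.0722
ee [535.6 -12.7  37.3] [-3.134 -0.     1.492] F [-4.8  0.6  8.4] t 6.8833
mat z 4.004496058787298 line n 3406
line (array([533.80235601,  31.83072504]), np.float32(-0.109534316))
bar ctr [535.4 -19. ] ang -0.072 rel 0.037 size [21.4, 76.8] mat x,y [  7.2 -50.4] ztop 40.9
chock ctr [546.   99.5] ang -0.039 rel 0.07 size [36.3, 60.3] mat x,y [ 4.7 68.6] ztop 33.3
```

The bar rolled 11.7 mm, half the stroke as expected. Repeating the stroke.

```bash

python3 -m creep '{"translation":[[0,0,3],[0,0,4],[-0.9,-12,4],[-0.9,-12.5,4],[-0.9,-12.5,4]],"yaw":[0,0,0,0,0],"gripper":[60,60,60,60,60]}' | grep -E "ee_pos|force"
python3 -m creep '{"translation":[[0,0,-2],[0,0,-3.5],[0,0,-4.5],[0,0,-4.8],[0,0,-4.8]],"yaw":[0,0,0,0,0],"gripper":[60,60,60,60,60]}' | grep -E "ee_pos|force"
python3 -m creep '{"translation":[[0.4,5,-0.7],[0.8,11,-0.7],[1.3,17,-0.7],[1.7,23,-0.7],[1.8,25,-0.7]],"yaw":[0,0,0,0,0],"gripper":[60,60,60,60,60]}'
python3 - <<'E'
from h import *
look()
E
```

```text
ee_pos: [0.5346, -0.0261, 0.0411]
force: [-0.5, 0.4, -0.1]
ee_pos: [0.5348, -0.0261, 0.0371]
force: [-5.3, -0.4, 12.2]
time_s: 8.18
ee_pos: [0.5367, -0.0004, 0.0371]
eef_rot: [-3.135, -0.0, 1.492]
force: [-6.3, 0.1, 12.7]
grip_width: 0.072
ee [ 5.367e+02 -4.000e-01  3.710e+01] [-3.135 -0.     1.492] F [-6.3  0.1 12.7] t 8.1833
mat z 3.973484628372246 line n 3295
line (array([533.81115297,  31.91569012]), np.float32(-0.10900221))
bar ctr [536.9  -4.3] ang -0.075 rel 0.034 size [24.0, 76.1] mat x,y [  7.  -35.7] ztop 40.9
chock ctr [545.9  99.6] ang -0.045 rel 0.064 size [36.2, 60.1] mat x,y [ 4.6 68.6] ztop 33.3
```

```bash

python3 -m creep '{"translation":[[0,0,3],[0,0,4],[-0.9,-12,4],[-0.9,-12.5,4],[-0.9,-12.5,4]],"yaw":[0,0,0,0,0],"gripper":[60,60,60,60,60]}' | grep -E "ee_pos|force"
python3 -m creep '{"translation":[[0,0,-2],[0,0,-3.5],[0,0,-4.2],[0,0,-4.5],[0,0,-4.5]],"yaw":[0,0,0,0,0],"gripper":[60,60,60,60,60]}' | grep -E "ee_pos|force"
python3 -m creep '{"translation":[[0.4,5,-0.6],[0.8,11,-0.6],[1.3,17,-0.6],[1.7,23,-0.6],[1.8,25,-0.6]],"yaw":[0,0,0,0,0],"gripper":[60,60,60,60,60]}' | grep -E "ee_pos|force"
python3 -m creep '{"translation":[[0,0,3],[0,0,4],[-0.9,-12,4],[-0.9,-12.5,4],[-0.9,-12.5,4]],"yaw":[0,0,0,0,0],"gripper":[60,60,60,60,60]}' | grep -E "ee_pos|force"
python3 - <<'E'
from h import *
look()
E
```

```text
ee_pos: [0.5357, -0.0136, 0.0409]
force: [0.3, -0.2, 0.4]
ee_pos: [0.5359, -0.0136, 0.0371]
force: [-5.0, -0.1, 11.9]
ee_pos: [0.5378, 0.0121, 0.0372]
force: [-5.7, -0.7, 12.8]
ee_pos: [0.5368, -0.0013, 0.0409]
force: [0.2, 0.6, -0.7]
ee [536.8  -1.3  40.9] [-3.135  0.     1.49 ] F [ 0.2  0.6 -0.7] t 9.9
mat z 4.007163368903121 line n 3193
line (array([533.81084292,  31.91422185]), np.float32(-0.10885659))
bar ctr [536.4   7.8] ang -0.077 rel 0.032 size [22.7, 149.4] mat x,y [  5.2 -23.7] ztop 40.6
chock ctr [546.1  99.6] ang -0.045 rel 0.064 size [36.2, 60.3] mat x,y [ 4.8 68.6] ztop 33.3
```

```bash

python3 -m creep '{"translation":[[0,3,-2],[0,3,-3.2],[0,3,-3.9],[0,3,-4.2],[0,3,-4.2]],"yaw":[0,0,0,0,0],"gripper":[60,60,60,60,60]}' | grep -E "ee_pos|force"
python3 -m creep '{"translation":[[0.4,5,-0.6],[0.8,11,-0.6],[1.3,17,-0.6],[1.6,22,-0.6],[1.7,23.5,-0.6]],"yaw":[0,0,0,0,0],"gripper":[60,60,60,60,60]}' | grep -E "ee_pos|force"
python3 -m creep '{"translation":[[0,0,3],[0,0,4],[-0.9,-12,4],[-0.9,-12,4],[-0.9,-12,4]],"yaw":[0,0,0,0,0],"gripper":[60,60,60,60,60]}' | grep -E "ee_pos|force"
python3 - <<'E'
from h import *
look()
E
```

```text
ee_pos: [0.5369, 0.0022, 0.0372]
force: [-4.0, 0.7, 9.6]
ee_pos: [0.5387, 0.0265, 0.0372]
force: [-3.8, 0.3, 9.5]
ee_pos: [0.5377, 0.0137, 0.041]
force: [0.5, 0.7, -0.3]
ee [537.7  13.7  41. ] [-3.135 -0.     1.49 ] F [ 0.5  0.7 -0.3] t 11.2
mat z 4.000223040458474 line n 1261
line (array([533.87722483,  32.51882852]), np.float32(-0.109043434))
bar ctr [537.2  19.8] ang -0.068 rel 0.041 size [22.3, 149.7] mat x,y [  4.7 -12.3] ztop 40.6
chock ctr [546.1  99.4] ang -0.037 rel 0.072 size [36.0, 60.0] mat x,y [ 4.9 67.8] ztop 33.3
```

```bash

python3 -m creep '{"translation":[[0,0,-2],[0,0,-3.2],[0,0,-3.9],[0,0,-4.3],[0,0,-4.3]],"yaw":[0,0,0,0,0],"gripper":[60,60,60,60,60]}' | grep -E "ee_pos|force"
python3 -m creep '{"translation":[[0.4,5,-0.6],[0.8,11,-0.6],[1.3,17,-0.6],[1.6,22,-0.6],[1.7,23,-0.6]],"yaw":[0,0,0,0,0],"gripper":[60,60,60,60,60]}' | grep -E "ee_pos|force"
python3 -m creep '{"translation":[[0,0,3],[0,0,8],[0,-12,30],[0,-25,60],[0,-25,60]],"yaw":[0,0,0,0,0],"gripper":[60,60,60,60,60]}' | grep -E "ee_pos|force"
python3 - <<'E'
from h import *
cv2.imwrite("pics/w5.png",look()["pixels"][...,::-1])
E
```

```text
ee_pos: [0.5379, 0.0141, 0.0372]
force: [-4.6, -0.0, 8.3]
ee_pos: [0.5397, 0.0379, 0.0372]
force: [-5.0, 0.7, 9.3]
ee_pos: [0.5419, 0.0113, 0.1023]
force: [0.5, 0.3, 1.1]
ee [541.9  11.3 102.3] [ 3.14 -0.    1.49] F [0.5 0.3 1.1] t 12.5
mat z 4.002064030048796 line n 492
line (array([533.80424414,  31.85653833]), np.float32(-0.10855262))
bar ctr [538.1  31.9] ang -0.071 rel 0.037 size [22.2, 150.2] mat x,y [4.3 0.5] ztop 40.7
chock ctr [546.1  99.5] ang -0.042 rel 0.067 size [36.2, 59.9] mat x,y [ 4.9 68.5] ztop 33.3
```

View pics/w5.png

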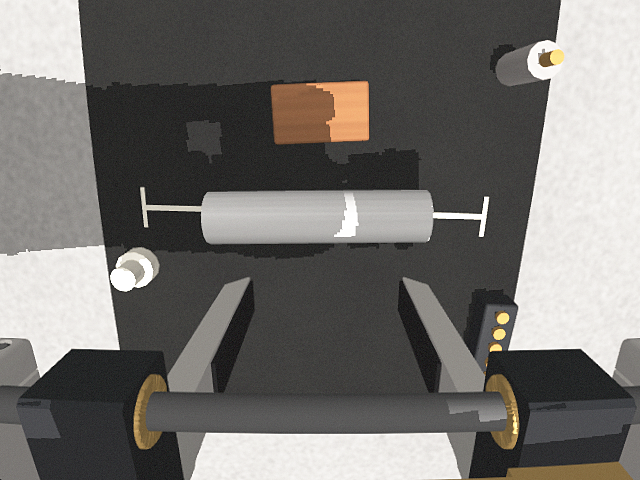

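The wrist view shows the bar lying over the line (centre (318,217)), with both line ends sticking out evenly at (175,208) and (458,216). The chock is at (320,112) and nothing is touched. Bar at mat (4.3, 0.5) mm, 0.037 rad off. Next I go over to the far side of the chock.

```bash

python3 -m creep '{"translation":[[4,40,10],[4,80,10],[4,120,10],[4,129,10],[4,129,10]],"yaw":[0.01,0.01,0.01,0.01,0.01],"gripper":[174,174,174,174,174]}' | grep -E "ee_pos|force"
python3 -m creep '{"translation":[[0,0,0],[0,0,0],[0,0,0]],"yaw":[0,0,0],"gripper":[174,174,174]}' | grep -vE "time"
python3 - <<'E'
from h import *
cv2.imwrite("pics/w6.png",look()["pixels"][...,::-1])
E
```

```text
ee_pos: [0.5444, 0.1435, 0.1091]
force: [-0.5, -0.4, -0.4]
ee_pos: [0.5444, 0.1424, 0.1088]
eef_rot: [-3.139, -0.0, 1.502]
force: [0.4, 0.0, 0.4]
grip_width: 0.0302
ee [544.4 142.4 108.8] [-3.139 -0.     1.502] F [0.4 0.  0.4] t 13.2167
mat z 4.094467949895375 line n 21
bar ctr [537.4  35.4] ang -0.074 rel 0.034 size [15.8, 63.9] mat x,y [3.2 4.9] ztop 40.5
chock ctr [541.7  99.9] ang -0.042 rel 0.066 size [36.0, 48.0] mat x,y [ 0.5 69.5] ztop 33.3
```

View pics/w6.png

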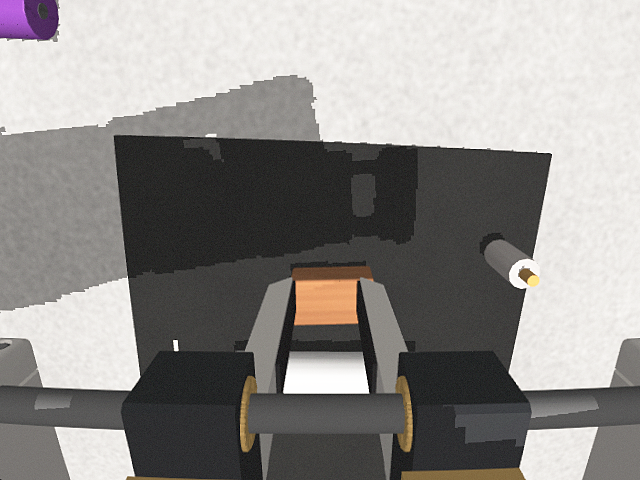

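The wrist view shows the fingers straddling the chock's x centre (chock at (332,300)), on its far side in y, with the mat clear below. Lowering behind the chock.

```bash

python3 -m creep '{"translation":[[1,3,-25],[1,3,-50],[1,3,-70],[1,3,-80],[1,3,-80]],"yaw":[0,0,0,0,0],"gripper":[174,174,174,174,174]}' | grep -E "ee_pos|force"
python3 -m creep '{"translation":[[0,0,-8],[0,0,-16],[0,0,-18],[0,0,-18]],"yaw":[0,0,0,0],"gripper":[174,174,174,174]}' | grep -E "ee_pos|rot|force"

```

```text
ee_pos: [0.5445, 0.1444, 0.027]
force: [0.1, -0.8, -0.6]
ee_pos: [0.5444, 0.1444, 0.0088]
eef_rot: [-3.136, 0.001, 1.501]
force: [0.0, 0.1, 0.2]
```

```bash

python3 -m creep '{"translation":[[-0.3,-5,0],[-0.7,-10,0],[-1,-15,0],[-1.4,-20,0],[-1.7,-24,0]],"yaw":[0,0,0,0,0],"gripper":[174,174,174,174,174]}' | grep -E "ee_pos|force"
python3 -m creep '{"translation":[[-0.3,-4,0],[-0.6,-8,0],[-0.9,-12,0],[-1.2,-16,0],[-1.4,-19,0]],"yaw":[0,0,0,0,0],"gripper":[174,174,174,174,174]}' | grep -E "ee_pos|force"
python3 -m creep '{"translation":[[0,0,0],[0,0,0],[0,0,0]],"yaw":[0,0,0],"gripper":[174,174,174]}' | grep -E "ee_pos|rot|force"
python3 - <<'E'
from h import *
c=look();o=ctrl.get_obs();cv2.imwrite("pics/w7.png",c["pixels"][...,::-1]);s=ctrl.camera("scene");cv2.imwrite("pics/s7.png",cv2.resize(s["pixels"][200:380,180:440,::-1],None,fx=3,fy=3,interpolation=cv2.INTER_CUBIC))
E
```

```text
ee_pos: [0.5429, 0.1197, 0.0091]
force: [-0.5, 1.7, 1.0]
ee_pos: [0.5415, 0.1003, 0.0091]
force: [0.1, 0.9, 0.1]
ee_pos: [0.5414, 0.1003, 0.0091]
eef_rot: [-3.136, 0.001, 1.5]
force: [0.3, 0.3, -0.3]
ee [541.4 100.3   9.1] [-3.136e+00  1.000e-03  1.500e+00] F [ 0.3  0.3 -0.3] t 15.1
mat z 4.040800008401376 line n 32
bar ctr [537.2  30.8] ang -0.08 rel 0.028 size [18.9, 56.2] mat x,y [3.5 0.3] ztop 40.5
chock ctr [539.7  75.1] ang -0.038 rel 0.07 size [35.4, 40.6] mat x,y [ 1.2 44.6] ztop 33.1
```

View pics/s7.png

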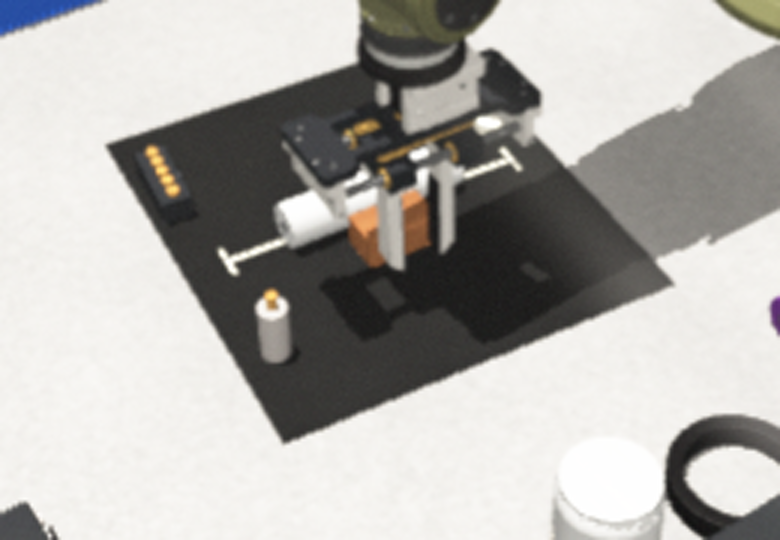

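The scene crop shows the chock upright and flat, pushed by both fingers (390,235), just short of the bar, which lies on the line. About 8 mm remain.

```bash

python3 -m creep '{"translation":[[-0.1,-2,0],[-0.3,-4,0],[-0.4,-5.5,0],[-0.5,-7,0],[-0.5,-7.7,0]],"yaw":[0,0,0,0,0],"gripper":[174,174,174,174,174]}' | grep -E "ee_pos|force"
python3 - <<'E'
from h import *
look()
E
```

```text
ee_pos: [0.5409, 0.0924, 0.0091]
force: [-0.8, -1.4, 0.4]
ee [540.9  92.4   9.1] [-3.136e+00  1.000e-03  1.501e+00] F [-0.8 -1.4  0.4] t 15.6167
mat z 4.034258447834455 line n 139
line (array([533.41626348,  46.00009783]), np.float32(0.018788224))
bar ctr [537.   25.4] ang -0.092 rel -0.111 size [16.5, 54.6] mat x,y [  3.2 -20.6] ztop 40.6
chock ctr [538.9  66.8] ang -0.018 rel -0.037 size [35.7, 40.5] mat x,y [ 5.9 20.7] ztop 33.1
```

```bash

python3 -m creep '{"translation":[[0.5,8,0],[1.2,18,0],[1.7,25,10],[1.7,25,50],[1.7,25,90]],"yaw":[0,0,0,0,0],"gripper":[174,174,174,174,174]}' | grep -E "ee_pos|force"
python3 -m creep '{"translation":[[0,-10,30],[0,-50,30],[0,-90,30],[0,-110,30],[0,-110,30]],"yaw":[0,0,0,0,0],"gripper":[174,174,174,174,174]}' | grep -E "ee_pos|force"
python3 - <<'E'
from h import *
ctrl.camera("wrist")
c=look();cv2.imwrite("pics/w8.png",c["pixels"][...,::-1])
E
```

```text
ee_pos: [0.5415, 0.1186, 0.0996]
force: [0.6, 0.1, 0.8]
ee_pos: [0.5417, 0.0061, 0.1306]
force: [0.2, 0.1, -0.3]
ee [541.7   7.8 130.4] [-3.134e+00  1.000e-03  1.500e+00] F [-0.4  0.6  0.1] t 16.55
mat z 3.990215177487114 line n 454
line (array([533.80218662,  31.83604863]), np.float32(-0.1087372))
bar ctr [537.9  28.4] ang -0.069 rel 0.04 size [22.9, 149.6] mat x,y [ 4.4 -3. ] ztop 40.8
chock ctr [542.8  64.9] ang -0.071 rel 0.038 size [35.8, 60.2] mat x,y [ 5.3 33.9] ztop 33.4
```

View pics/w8.png

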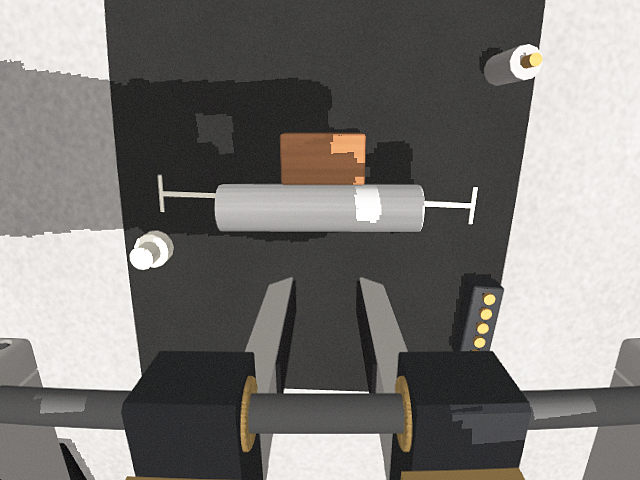

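The wrist view shows the chock (322,158) flat against the bar (320,208). Bar at mat y −3.0 mm, inside the ±6 mm limit: the chock nudged it about 3.5 mm. I'll check from a higher view that everything is at rest before handing in.

```bash

python3 -m creep '{"translation":[[0,-10,30],[0,-30,60],[0,-30,80],[0,-30,80],[0,-30,80]],"yaw":[0,0,0,0,0],"gripper":[174,174,174,174,174]}' | grep -E "ee_pos|force"
python3 - <<'E'
from h import *
ctrl.camera("wrist");look()
E
```

```text
ee_pos: [0.542, -0.0196, 0.211]
force: [-0.4, 0.7, 0.4]
ee [541.6 -19.6 209.8] [-3.133e+00  1.000e-03  1.502e+00] F [-0.2 -1.3  0.2] t 17.0667
mat z 4.009994403123718 line n 368
line (array([533.77693923,  31.60002127]), np.float32(-0.10947088))
bar ctr [537.7  28.4] ang -0.075 rel 0.034 size [22.3, 149.1] mat x,y [ 4.3 -2.8] ztop 40.8
chock ctr [542.9  64.4] ang -0.068 rel 0.041 size [35.2, 59.7] mat x,y [ 5.5 33.6] ztop 33.4
```

Both views agree and nothing is moving. Handing in.

```bash
python3 -c "
from station import ctrl
print(ctrl.hand_in())"
```

```text
the job is handed in; nothing more can be done
None
```

I rolled the silver bar onto the line in five fingertip strokes, let go, and pushed the chock from the other side up against it. The job was handed in at about 17 s; the system reports no verdict.

**Last checks:** two wrist views agreed.

| | Measured | Limit |
|---|---|---|
| Bar, distance from the line | about −2.9 mm | ±6 mm |
| Bar, distance along the line from its middle | +4.3 mm | ±50 mm |
| Bar, angle to the line | 0.034–0.040 rad | 0.12 rad |
| Bar axis to chock axis | about 36–37 mm (36 is touching) | 42.5 mm |

Chock and bar lie flat and at rest, and the robot is clear of everything. I saw no bystander move in the wrist pictures, but did not measure them.

**What disagreed:**
- **Bar nudged:** after release the bar was at +0.5 mm. The chock's final push shifted it about 3.5 mm, and I left it there because it was still within tolerance.
- **Fingertip length:** the tips were about 3 mm behind the reported TCP, not 19 mm ahead. They touched the bar's top at a reported height of about 37.5 mm, so I went by the wrist depth and the contact force. Step 1 needs the grasp point above 50 mm. If the judge uses the reported TCP height, that step may not have counted; I could not check this.

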